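# Hold the display turntable for the photo

## Task

Start the phone's self-timer by swinging its sprung orange-tipped lever right over to its stop and letting it spring back. Then turn the slowly creeping display turntable until the red jar stands squarely in front of the phone's camera, and finish with the gripper's fingers still holding the turntable motionless there for the picture, without letting go. Leave the loose things on the desk where they are.

Things in the scene. Friction and masses are not known exactly. Their poses are not given: they have to be found in the camera images.
- lever (a joint): sprung lever of the self-timer. 0 rad = at rest, leaning 0.45 rad from upright towards the box's +x; grows as it swings over the top towards the box's -x, to its stop at 0.9 rad. Hinge axis 55 mm above the table along the box's y; ball centre 85 mm from it. The spring pushes back with 1 N at the ball at rest, 3.5 N at the stop, and returns it in under a second
- timer (a point): middle of the underside of the self-timer: a grey box 100 x 60 x 50 mm (x, y, z), lever brackets to 63 mm, fixed to the table; directly below the lever's hinge. Box axes: z up, +x points away from the robot (within 0.5 rad of straight ahead); the -x end has a round white dial
- lever_ball (a point): centre of the orange ball, 24 mm across, on the tip of the lever (a 10 mm steel rod); about 131 mm above the table at rest, 140 mm at its highest
- stand: fixed black foot of the display turntable, 210 mm across; origin on the turning axis at table height, z up; its +x axis points along the flat metal arm to the phone, which stands upright (9 x 74 x 150 mm, top 168 mm above the table) 245 mm from the axis, fixed, its camera facing the turntable
- disc (a joint): the turntable. 0 rad (or any whole number of turns) = red jar squarely in front of the phone; grows counterclockwise seen from above. No stops; turns either way by hand against a light drag (0.3 N m per rad/s). A weak motor creeps it counterclockwise at 0.05 rad/s whenever nothing holds it (0.015 N m when held)
- hub (a point): centre of the black rubber grip on top of the turntable's central post, on the turning axis, 143 mm above the table; the grip is a round cylinder 44 mm across and 44 mm high (121 to 165 mm above the table), fixed to the disc
- red_jar (a point): centre (half-way up) of the red jar, 78 mm above the table: 52 mm across, 68 mm tall, fixed to the white disc (264 mm across, top 44 mm above the table) 95 mm from its axis. Three more pieces are fixed at 90 degree steps: counterclockwise from above a brass figure, a white jar with brown lid, a blue vase, none above 112 mm
- mug: bystander: white mug, 78 mm across, 90 mm tall; origin under its centre
- statuette: bystander: dark metal statuette on a 52 mm wooden foot, 131 mm tall; origin under its centre
- pen_cup: bystander: black pen cup, 72 mm across, 95 mm tall, pens to 140 mm; origin under its centre
- book: bystander: purple paperback lying flat, 116 x 180 x 28 mm (x, y, z); origin under its centre
- remote: bystander: black remote control, 150 x 44 x 18 mm (x, y, z); origin under its centre
- tin: bystander: tin with green label and pale lid, 68 mm across, 60 mm tall; origin under its centre

How it is judged (in metres and radians):
On the way, in this order (a step that is already met when the one before it is completed fails the run):
1. the lever is swung over to its stop (value of joint lever above 0.84 rad), for 0.1 s.
2. the lever has sprung back home (value of joint lever below 0.08 rad), for 0.2 s.
At the end, for the whole second after the job is handed in: the red jar is in front of the phone's camera, within 11.5 mm (7 degrees) of the line from the turning axis to the phone; the turntable is still (under 0.02 rad/s); the fingers hold the turntable or something on it with more than 2 N; the lever is back home (under 0.08 rad) (x of red_jar in the frame of stand above 0.085 m and y of red_jar in the frame of stand between -0.0115 and 0.0115 m and velocity of joint disc between -0.02 and 0.02 rad/s and contact force between the fingers and disc above 2 N and value of joint lever below 0.08 rad); the arm keeps its last pose, push and grip.
It fails at once if a bystander is moved more than 25 mm or tipped over (distance of any of mug, statuette, pen_cup, book, remote, tin from where it was at the start of the episode above 0.025 m or angle between any of mug, statuette, pen_cup, book, remote, tin's own z axis and vertical above 0.5 rad).
It also fails if it takes over 72 s, if anything falls off the work surface, if the arm or the gripper's body presses on something with over 40 N, if the wrist force passes 120 N, or if a joint passes its speed limit or range.

## Robot

A 6-joint arm with a two-finger parallel gripper is mounted at the origin on the work surface. World frame = base frame: x ahead of the robot, y to its left, z up, the work surface at z = 0. Lengths are in mm, angles in rad, forces in N, time in s.
With the tool pointing down it reaches from about 275 to 1000 mm from the base axis. Payload 8.4 kg.
Tool frame: the origin (TCP) lies at the very end of the fingers, on their centre line; the grasp point (between the pads) lies r.hold_point_z behind it (r.hold_point_z is the distance from the TCP to the grasp point, in mm); x points along the fingers, z is the direction in which the jaws open and shut, and the axes are right-handed (so a half turn about x gives the same grasp; the last joint's range is limited). The gripper opens to 85 mm and grips with 20 to 120 N. Pads are 22 mm wide; open, the fingers measure 114 mm over their backs; the gripper's body (76 mm by 85 mm) begins 54 mm behind the grasp point. The pads swing forward as they close: fully open they stand 13 mm farther back than shut.
Start: joints at [-1.195, 0.353, 1.633, -0, 1.155, -0.002], TCP at [230.547, -580.927, 231.281] pointing down, gripper open.
Joint ranges: [-2.63, 2.63], [-0.92, 2.1], [0.06, 2.66], [-1.3, 4.44], [0, 2.69], [-3.02, 3.02]. Speed limits (rad/s): [2.22, 2.22, 2.79, 3.14, 3.14, 3.14].

## Interface

Orientations are given as [roll, pitch, yaw] about the fixed x, y, z axes, in that order (R = Rz(yaw) Ry(pitch) Rx(roll)).
In Python, from rig import r gives the robot as it stands.
- The arm moves only by the tool jog_arm, never from a script. Its argument "series" is a list of rows, each a list of 7 numbers: the turn, a rotation vector about the tool's x, y, z in degrees, then the shift along the tool's x, y, z in cm, then the opening, from 0 (shut) to 1 (fully open). In form: [[wx, wy, wz, tx, ty, tz, fingers], ...]. A call has 1 to 20 rows; each row shifts and turns the commanded pose from where the row before left it, along the tool's axes as they then stand; what a row does not reach is not made up. A row lasts 1/10 s, in which the tool goes at most 50 mm and 8.59 degrees, less where a joint would pass 70% of its speed; a pose out of reach is approached as far as the arm can. A call with a gripper value outside its range is refused whole. The fingers move at their own pace and stop on an object; "force" is the grip in N (left out, the last holds). Time passes only in rows, so rows that do not move let the fingers close. It gives the time, the measured TCP pose, the force and the opening at its end, in the units of the state.
- r.sense(): the state, without advancing time (a new reading comes with each control period).
- r.grab_frame(name): name is "scene" or "side" or "wrist"; returns (picture, depth): 384x512x3 uint8, red, green, blue; 384x512 float32, mm along the optical axis (not along the pixel's ray), 0 where there is no reading.
- r.get_calibration(name): a dict with "mtx" (3x3 intrinsics, pixels), "position" and "rotation" of the camera in the world; the wrist camera has in their place "mount" (4x4, takes a point from camera to tool coordinates, whose origin is the TCP and whose axes are the tool frame's). Camera axes: x right, y down, z forward; pixel columns grow to the right and rows downward; lengths in mm; the calibration is good to about 2 mm. The wrist camera is an equidistant fisheye: a pixel r from the principal point sees the ray r / f radians off the axis. A picture is of the moment at which its call begins: read the wrist's pose just before it. get_calibration takes no time and is no camera call.
- r.sign_off(): hands the job in, once; it reports no verdict.
The state is a dict: "clock": time; "qpos": joint angles; "qvel": joint speeds; "joint_efforts": joint torques, N m; "eef_pos": TCP position; "tcp_rot": TCP orientation; "contact_force": force on the tool from outside, world axes, zero at the start; "wrist_torque": the same for the moment, N m; "opening": opening from 0.0 (shut) to 1.0 (fully open).
Only numpy, scipy, OpenCV 4.12 (cv2) and the standard library are available. Lean on these libraries where they do the work, as an engineer would, in place of code of your own. Each camera call takes 0.05 s, during which the arm holds its last target.

## Working session

There is one attempt and no reset: what is moved stays moved. The work goes in short steps, Python scripts to look and compute and a tool call to move; the robot and the scene stay as the last step left them, time stands still between calls to the robot, and variables do not carry over. Pictures are saved under pics/ and viewed, and the job is handed in when it is done.

Besides the shell and the picture viewer there is one more tool, called by a JSON object that holds its "fn" and its "kwargs". jog_arm: Moves the arm, as the interface text tells. Its arguments: {"type":"object","properties":{"series":{"type":"array"},"force":{"type":"number"}},"required":["series"]}

```bash
mkdir -p pics; ls
python3 - <<'E'
from rig import r
import cv2,numpy as np
print(r.sense(), r.hold_point_z)
for n in ("scene","side","wrist"):
    p,d=r.grab_frame(n); c=r.get_calibration(n); print(n,c)
    cv2.imwrite(f"pics/{n}0.png",p[:,:,::-1]); np.savez(f"pics/{n}0.npz",p=p,d=d)
E
```

```text
pics
{'clock': 0.0, 'qpos': array([-1.19538474e+00,  3.53608247e-01,  1.63414209e+00,  4.56608439e-06,
        1.15521821e+00, -2.37925268e-03]), 'qvel': array([ 1.21668924e-03, -4.46533941e-06,  4.15894126e-04, -9.47317904e-04,
        2.40672892e-04, -1.37420302e-04]), 'joint_efforts': array([-2.49342411e-03, -6.05259418e+01, -3.42069268e+01, -2.50685289e-04,
        9.50804504e-03, -2.74541128e-05]), 'eef_pos': array([ 230.37818458, -580.46992047,  230.5832057 ]), 'tcp_rot': array([3.13617909, 1.56942043, 1.94317175]), 'contact_force': array([0.15281974, 0.21960164, 0.14049545]), 'wrist_torque': array([-0.00746609, -0.00225239,  0.03101785]), 'opening': 0.9987867871422492} 18.700000000000003
scene {'mtx': array([[441.37793679,   0.        , 252.85596979],
       [  0.        , 441.37793679, 194.70598901],
       [  0.        ,   0.        ,   1.        ]]), 'position': array([1507.11466059,  -33.37803086, 1166.55348759]), 'rotation': array([-2.36416792,  0.00413583,  1.51779418])}
side {'mtx': array([[378.33695212,   0.        , 256.17515922],
       [  0.        , 378.33695212, 190.68622575],
       [  0.        ,   0.        ,   1.        ]]), 'position': array([ 179.19300106,  857.37295905, 1112.82440255]), 'rotation': array([-2.40532113, -0.00762192, -2.80010203])}
wrist {'mtx': array([[297.31863964,   0.        , 251.3866095 ],
       [  0.        , 297.31863964, 188.72757467],
       [  0.        ,   0.        ,   1.        ]]), 'mount': array([[ 5.72176691e-04, -3.23844985e-01,  9.46109982e-01,
        -1.42290299e+02],
       [ 3.26955864e-05, -9.46110130e-01, -3.23845055e-01,
         8.32235123e+01],
       [ 9.99999836e-01,  2.16230213e-04, -5.30753862e-04,
        -1.13975540e-01],
       [ 0.00000000e+00,  0.00000000e+00,  0.00000000e+00,
         1.00000000e+00]])}
```

View pics/scene0.png

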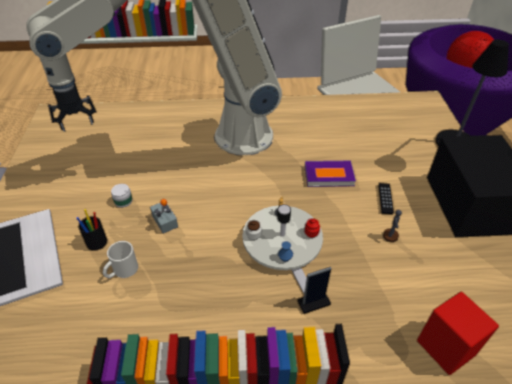

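View pics/side0.png

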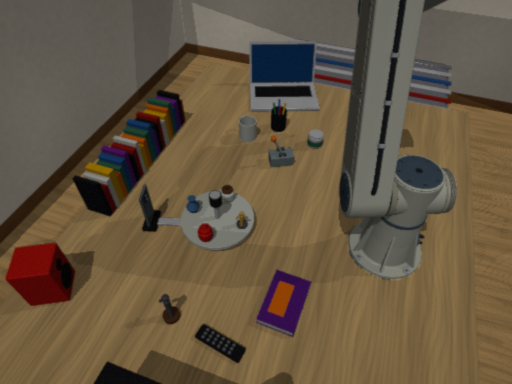

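View pics/wrist0.png

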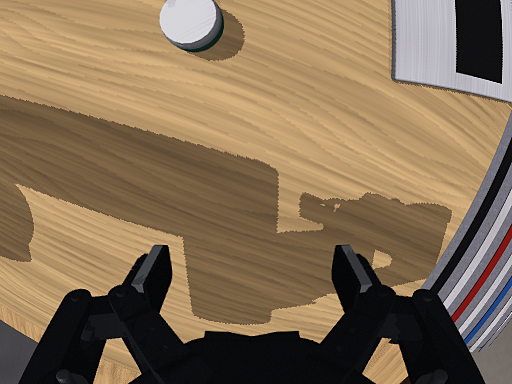

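Scene view: timer at about (163,215) with the ball at (164,203). Turntable centred at about (283,238), phone (315,290), red jar (312,228), hub (284,213). The tin (121,195), pen cup (93,230) and mug (122,260) are close to the timer.

```bash
cat > h.py <<'E'
import numpy as np,cv2
from scipy.spatial.transform import Rotation as R
from scipy import ndimage
from rig import r
def cam(n):
    c=r.get_calibration(n); return c['mtx'],np.array(c['position']),R.from_euler('xyz',c['rotation']).as_matrix()
def pts(n,d):
    K,p,Rm=cam(n); v,u=np.mgrid[:384,:512]
    X=np.stack([(u-K[0,2])/K[0,0]*d,(v-K[1,2])/K[1,1]*d,d],-1)
    return X@Rm.T+p
def ray(n,u,v):
    K,p,Rm=cam(n); w=Rm@np.array([(u-K[0,2])/K[0,0],(v-K[1,2])/K[1,1],1]); return p,w/np.linalg.norm(w)
def plane(n,u,v,z):
    p,w=ray(n,u,v); return p+w*(z-p[2])/w[2]
def two(a,b):
    (p,u),(q,w)=a,b; s=np.linalg.lstsq(np.stack([u,-w],1),q-p,rcond=None)[0]
    return (p+u*s[0]+q+w*s[1])/2, np.linalg.norm(p+u*s[0]-q-w*s[1])
def proj(n,X):
    K,p,Rm=cam(n); x=K@(Rm.T@(np.array(X,float)-p)); return x[:2]/x[2]
E
python3 - <<'E'
from h import *
S={}
for n in("scene","side"):
    z=np.load(f"pics/{n}0.npz"); p=z['p'];d=z['d']; P=pts(n,d); S[n]=(p,P)
    hsv=cv2.cvtColor(p,cv2.COLOR_RGB2HSV).astype(int); H,s,V=hsv[...,0],hsv[...,1],hsv[...,2]
    ws=(P[...,0]>250)&(P[...,0]<900)&(abs(P[...,1])<450)&(d>0)
    for nm,m in dict(ball=(H>4)&(H<16)&(s>170)&(V>120)&(P[...,2]>90),red=((H<4)|(H>175))&(s>170)&(P[...,2]>40),table=(P[...,2]>30)&(P[...,2]<55)&(s<60)&(V>140),high=(P[...,2]>25)).items():
        l,k=ndimage.label(m&ws)
        for i in range(1,k+1):
            q=l==i
            if q.sum()<8: continue
            yy,xx=np.where(q); X=P[q]
            print(n,nm,q.sum(),'px',xx.mean().round(1),yy.mean().round(1),'min',X.min(0).round(),'max',X.max(0).round(),'med',np.median(X,0).round())
    x0,y0,w,h=(70,170,110,120) if n=="scene" else (220,90,120,90)
    cv2.imwrite(f"pics/{n}_c1.png",cv2.resize(p[y0:y0+h,x0:x0+w,::-1],None,fx=6,fy=6,interpolation=cv2.INTER_CUBIC))
    x0,y0,w,h=(230,180,120,140) if n=="scene" else (130,170,140,90)
    cv2.imwrite(f"pics/{n}_c2.png",cv2.resize(p[y0:y0+h,x0:x0+w,::-1],None,fx=4,fy=4,interpolation=cv2.INTER_CUBIC))
E
```

```text
scene ball 30 px 163.5 201.5 min [ 501. -281.  124.] max [ 517. -266.  145.] med [ 509. -273.  138.]
scene red 199 px 311.8 227.7 min [580. 177.  55.] max [619. 220. 112.] med [606. 198.  87.]
scene table 34 px 125.4 194.0 min [ 351. -450.   36.] max [ 396. -422.   55.] med [ 382. -431.   49.]
scene table 462 px 266.8 219.1 min [460.  -2.  35.] max [582. 102.  51.] med [519.  63.  42.]
scene table 2030 px 287.3 243.2 min [469. -23.  32.] max [720. 238.  50.] med [633. 138.  43.]
scene table 17 px 244.8 225.9 min [525. -21.  38.] max [566.  -6.  51.] med [548. -14.  44.]
scene high 10 px 198.9 1.5 min [ 250. -124.  661.] max [ 256. -114.  673.] med [ 252. -120.  667.]
scene high 479 px 330.4 173.4 min [250. 228.  25.] max [336. 409.  35.] med [293. 322.  28.]
scene high 151 px 124.7 193.1 min [ 335. -450.   25.] max [ 403. -421.   65.] med [ 378. -436.   52.]
scene high 4122 px 282.0 236.8 min [457. -25.  26.] max [724. 238. 169.] med [609. 100.  44.]
scene high 481 px 162.9 213.9 min [ 429. -343.   26.] max [ 529. -246.  145.] med [ 493. -286.   49.]
scene high 759 px 120.0 257.6 min
[... 332 characters left out ...]
med [580. 214.  89.]
side high 56 px 360.4 11.0 min [ 250. -139.  685.] max [ 259. -109.  752.] med [ 253. -122.  726.]
side high 350 px 247.6 126.0 min [ 618. -445.   25.] max [ 709. -359.   92.] med [ 657. -385.   64.]
side high 134 px 314.9 138.5 min [ 327. -450.   25.] max [ 391. -416.   64.] med [ 357. -431.   48.]
side high 375 px 280.4 152.8 min [ 412. -333.   25.] max [ 522. -243.  142.] med [ 470. -280.   48.]
side high 351 px 146.4 204.4 min [803. 143.  25.] max [833. 216. 169.] med [813. 188. 107.]
side high 3556 px 217.2 218.8 min [453. -23.  27.] max [715. 239. 170.] med [573. 123.  43.]
side high 1159 px 277.9 299.1 min [250. 229.  25.] max [330. 412.  34.] med [287. 331.  28.]
```

```bash
python3 -c "
import cv2,numpy as np
def st(a,b,o):
    a=cv2.imread(a);b=cv2.imread(b);H=max(a.shape[0],b.shape[0])
    f=lambda i:cv2.copyMakeBorder(i,0,H-i.shape[0],0,0,0)
    cv2.imwrite(o,cv2.resize(np.hstack([f(a),f(b)]),None,fx=.55 if H>600 else .75,fy=.55 if H>600 else .75))
st('pics/scene_c1.png','pics/side_c1.png','pics/st1.png');st('pics/scene_c2.png','pics/side_c2.png','pics/st2.png')"
```

```text
(no output)
```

View pics/st1.png

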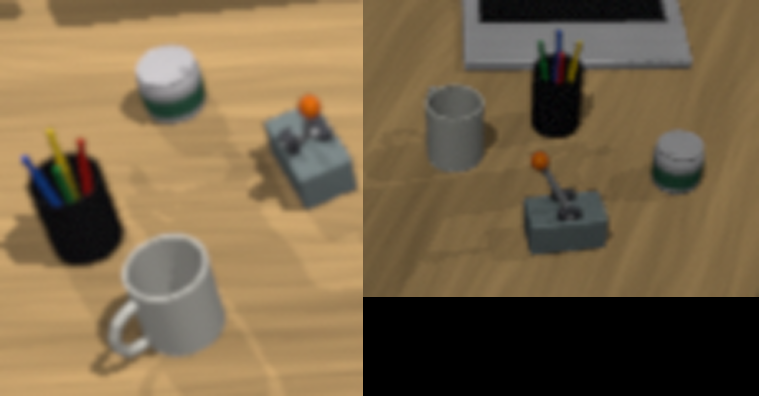

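View pics/st2.png

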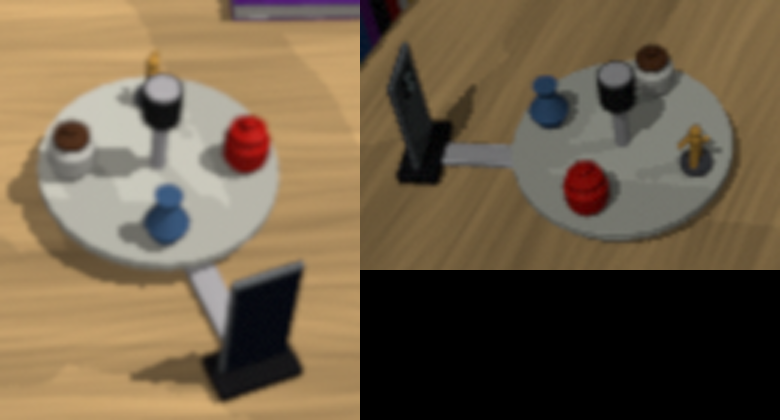

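Run:
```python
from h import *
A={}
for n in("scene","side"):
    z=np.load(f"pics/{n}0.npz"); p=z['p'];d=z['d']; P=pts(n,d)
    hsv=cv2.cvtColor(p,cv2.COLOR_RGB2HSV).astype(int); H,s,V=hsv[...,0],hsv[...,1],hsv[...,2]
    x,y,zz=P[...,0],P[...,1],P[...,2]
    m=(zz>46)&(zz<54)&(x>400)&(x<560)&(y>-370)&(y<-230)
    q=P[m][:,:2].astype(np.float32); rc=cv2.minAreaRect(q); print(n,'boxtop',m.sum(),rc,q.mean(0))
    # ball ray
    b=(H>3)&(H<18)&(s>150)&(V>90)&(zz>100)&(x>440)&(x<560)&(y>-330)&(y<-220)
    yy,xx=np.where(b); c,rad=cv2.minEnclosingCircle(np.stack([xx,yy],1).astype(np.float32)); A[n,'ball']=ray(n,*c); print('ball',b.sum(),c,rad,plane(n,*c,131.5))
    # disc
    m=(zz>30)&(zz<50)&(x>420)&(x<760)&(y>-60)&(y<270)
    l,k=ndimage.label(m); 
    u=[plane(n,a,b_,44)[:2] for b_,a in zip(*np.where(m))]; hull=cv2.convexHull(np.float32(u))
    print('disc circle',cv2.minEnclosingCircle(hull), cv2.fitEllipse(hull))
    # hub
    m=(zz>158)&(zz<175)&(abs(x-585)<70)&(abs(y-108)<70); print('hubtop',m.sum(),P[m][:,:2].min(0),P[m][:,:2].max(0),P[m].mean(0))
    # phone
    m=(zz>60)&(x>780)&(x<860)&(y>120)&(y<240); q=P[m][:,:2].astype(np.float32);rc=cv2.minAreaRect(q); print('phone',rc,q.mean(0))
    pc=q-q.mean(0);w,v=np.linalg.eigh(pc.T@pc);print('phone dir',v[:,1], np.sort(pc@v[:,1])[[5,-5]]+ (q.mean(0)@v[:,1]))
    b=((H<4)|(H>175))&(s>150)&(zz>44)&(x<700)&(x>500)&(y>0); yy,xx=np.where(b);c=((xx.min()+xx.max())/2,(yy.min()+yy.max())/2);A[n,'red']=ray(n,*c);print('red',plane(n,*c,78))
for k in('ball','red'): print(k,two(A['scene',k],A['side',k]))
```

```text
scene boxtop 215 ((474.18017578125, -293.72998046875), (103.81388092041016, 59.693641662597656), 29.22589683532715) [ 483.78418 -291.12576]
ball 35 (163.05555725097656, 201.72222900390625) 3.411222219467163 [ 504.90176783 -276.16526608  131.5       ]Traceback (most recent call last):
  File "<stdin>", line 15, in <module>
  File "h.py", line 14, in plane
    p,w=ray(n,u,v); return p+w*(z-p[2])/w[2]
        ~~~^^^^^^^
  File "h.py", line 12, in ray
    K,p,Rm=cam(n); w=Rm@np.array([(u-K[0,2])/K[0,0],(v-K[1,2])/K[1,1],1]); return p,w/np.linalg.norm(w)
           ~~~^^^
  File "h.py", line 6, in cam
    c=r.get_calibration(n); return c['mtx'],np.array(c['position']),R.from_euler('xyz',c['rotation']).as_matrix()
ValueError: time passes only in moves, steps and waits
```

```bash
sed -i 's/^def cam(n):/from functools import lru_cache\n@lru_cache(None)\ndef cam(n):/' h.py
python3 - <<'E'
from h import *
A={}
for n in("scene","side"):
    z=np.load(f"pics/{n}0.npz"); p=z['p'];d=z['d']; P=pts(n,d)
    hsv=cv2.cvtColor(p,cv2.COLOR_RGB2HSV).astype(int); H,s,V=hsv[...,0],hsv[...,1],hsv[...,2]
    x,y,zz=P[...,0],P[...,1],P[...,2]
    m=(zz>46)&(zz<54)&(x>400)&(x<560)&(y>-370)&(y<-230)
    q=P[m][:,:2].astype(np.float32); rc=cv2.minAreaRect(q); print(n,'boxtop',m.sum(),rc,q.mean(0))
    b=(H>3)&(H<18)&(s>150)&(V>90)&(zz>100)&(x>440)&(x<560)&(y>-330)&(y<-220)
    yy,xx=np.where(b); c,rad=cv2.minEnclosingCircle(np.stack([xx,yy],1).astype(np.float32)); A[n,'ball']=ray(n,*c); print('ball',b.sum(),c,rad,plane(n,*c,131.5))
    m=(zz>38)&(zz<50)&(x>420)&(x<760)&(y>-60)&(y<270)
    hull=cv2.convexHull(np.float32([plane(n,a,b_,44)[:2] for b_,a in zip(*np.where(m))]))
    print('disc circle',cv2.minEnclosingCircle(hull), cv2.fitEllipse(hull))
    m=(zz>158)&(zz<175)&(abs(x-585)<70)&(abs(y-108)<70); print('hubtop',m.sum(),P[m][:,:2].min(0),P[m][:,:2].max(0),P[m].mean(0))
    m=(zz>60)&(x>780)&(x<860)&(y>120)&(y<240); q=P[m][:,:2].astype(np.float32);rc=cv2.minAreaRect(q); print('phone',rc,q.mean(0))
    pc=q-q.mean(0);w,v=np.linalg.eigh(pc.T@pc);print('phone dir',v[:,1])
    b=((H<4)|(H>175))&(s>150)&(zz>44)&(x<700)&(x>500)&(y>0); yy,xx=np.where(b);c=((xx.min()+xx.max())/2,(yy.min()+yy.max())/2);A[n,'red']=ray(n,*c);print('red',plane(n,*c,78))
for k in('ball','red'): print(k,two(A['scene',k],A['side',k]))
E
```

```text
scene boxtop 215 ((474.18017578125, -293.72998046875), (103.81388092041016, 59.693641662597656), 29.22589683532715) [ 483.78418 -291.12576]
ball 35 (163.05555725097656, 201.72222900390625) 3.411222219467163 [ 504.90176783 -276.16526608  131.5       ]
disc circle ((591.6442260742188, 105.90258026123047), 132.9640350341797) ((591.6040649414062, 105.42695617675781), (261.15087890625, 264.3360900878906), 75.3390884399414)
hubtop 125 [569.01614084  85.31396844] [611.41964089 126.65990146] [591.21171471 105.68936599 163.55832533]
phone ((824.1862182617188, 177.03073120117188), (13.187963485717773, 74.458740234375), 17.88518714904785) [827.40753 176.1311 ]
phone dir [-0.2813108  0.9596167]
red [595.8747011  199.69026773  78.        ]
side boxtop 144 ((466.01727294921875, -290.029052734375), (96.9239730834961, 59.54021453857422), 26.06757926940918) [ 468.62933 -288.36615]
ball 26 (273.25, 138.25) 2.850538492202759 [ 500.62973617 -273.59514733  131.5       ]
disc circle ((584.0068359375, 110.72572326660156), 132.8775634765625) ((583.4135131835938, 110.10043334960938), (260.04498291015625, 264.09869384765625), 17.338748931884766)
hubtop 110 [562.55052014  87.03613391] [606.80228782 129.61280776] [584.18744931 109.33584088 163.78369654]
phone ((816.8270874023438, 179.58489990234375), (14.960808753967285, 76.10643768310547), 17.353960037231445) [813.83765 185.33478]
phone dir [-0.259547   0.9657305]
red [583.71341151 207.75952414  78.        ]
ball (array([ 501.69986547, -277.02134771,  128.35355081]), np.float64(0.29756747469829115))
red (array([587.58944101, 201.71097864,  68.20124958]), np.float64(0.21178858638275297))
```

```bash
cat >> h.py <<'E'
def tool():
    s=r.sense(); return s,np.array(s['eef_pos']),R.from_euler('xyz',s['tcp_rot']).as_matrix()
def goto(p,yaw_y):
    """target: tool x down, tool y at world yaw yaw_y. prints rotvec deg (tool), then shift cm in the present tool axes and in the target tool axes"""
    s,q,M=tool(); x=np.array([0,0,-1.]); y=np.array([np.cos(yaw_y),np.sin(yaw_y),0]); T=np.stack([x,y,np.cross(x,y)],1)
    rv=np.degrees(R.from_matrix(M.T@T).as_rotvec()); dp=np.array(p)-q
    print('rot',rv.round(2),'shift(now axes) cm',(M.T@dp/10).round(2),'shift(target axes)',(T.T@dp/10).round(2),'dist',np.linalg.norm(dp).round())
def state():
    s,q,M=tool(); print('t',s['clock'],'pos',q.round(1),'F',np.round(s['contact_force'],1),'open',round(s['opening'],3),'q',np.round(s['qpos'],2),'tool y yaw',np.arctan2(M[1,1],M[0,1]).round(3)); print(M.round(3))
def wpix(X,q=None,M=None):
    """world -> wrist pixel"""
    c=r.get_calibration('wrist');m=np.array(c['mount'])
    if q is None:_,q,M=tool()
    t=(np.array(X)-q)@M; cc=(t-m[:3,3])@m[:3,:3]; th=np.arctan2(np.linalg.norm(cc[:2]),cc[2]); K=c['mtx']
    return K[:2,2]+K[0,0]*th*cc[:2]/np.linalg.norm(cc[:2])
def wray(u,v,q,M):
    c=r.get_calibration('wrist');m=np.array(c['mount']);K=c['mtx']
    e=np.array([u-K[0,2],v-K[1,2]]);rr=np.linalg.norm(e);th=rr/K[0,0]
    w=np.array([*(np.sin(th)*e/rr),np.cos(th)]); return q+M@m[:3,3], M@(m[:3,:3]@w)
E
python3 - <<'E'
from h import *
state()
for yy in (.48,.48+np.pi): goto([540,-255,220],yy)
E
```

```text
t 0.15 pos [ 230.4 -580.6  230.7] F [-0.2  0.4  0.7] open 1.002 q [-1.2   0.35  1.63  0.    1.16 -0.  ] tool y yaw 0.378
[[-0.     0.929  0.369]
 [ 0.001  0.369 -0.929]
 [-1.     0.    -0.001]]
rot [-5.86 -0.06 -0.  ] shift(now axes) cm [  1.09  40.78 -18.84] shift(target axes) [  1.07  42.49 -14.58] dist 449.0
rot [ 1.7414e+02 -1.0000e-02  1.0000e-01] shift(now axes) cm [  1.09  40.78 -18.84] shift(target axes) [  1.07 -42.49  14.58] dist 449.0
```

{"fn": "jog_arm", "kwargs": {"series": [[-5.9, 0, 0, 0, 0, 0, 0], [0, 0, 0, 0.1, 4.3, -1.5, 0], [0, 0, 0, 0.1, 4.3, -1.5, 0], [0, 0, 0, 0.1, 4.3, -1.5, 0], [0, 0, 0, 0.1, 4.3, -1.5, 0], [0, 0, 0, 0.1, 4.3, -1.5, 0], [0, 0, 0, 0.1, 4.3, -1.5, 0], [0, 0, 0, 0.1, 4.3, -1.5, 0], [0, 0, 0, 0.1, 4.3, -1.5, 0], [0, 0, 0, 0.1, 4.3, -1.5, 0], [0, 0, 0, 0.1, 4.0, -1.1, 0], [0, 0, 0, 0, 0, 0, 0], [0, 0, 0, 0, 0, 0, 0]], "force": 40}}

```text
clock: 1.45
eef_pos: [541.9, -253.2, 220.8]
tcp_rot: [-2.213, 1.57, 2.982]
contact_force: [-0.1, 0.1, -0.4]
opening: -0.005
```

Run:
```python
from h import *
state()
s,q,M=tool(); p,d=r.grab_frame('wrist'); np.savez('pics/w1.npz',p=p,q=q,M=M); cv2.imwrite('pics/w1.png',p[:,:,::-1])
for X in ([502.8,-274.9,131.5],[470,-292,50]): print(wpix(X,q,M))
hsv=cv2.cvtColor(p,cv2.COLOR_RGB2HSV).astype(int);m=(hsv[...,0]>4)&(hsv[...,0]<14)&(hsv[...,1]>190)&(hsv[...,2]>120)
l,k=ndimage.label(m)
for i in range(1,k+1):
    if (l==i).sum()>60:
        yy,xx=np.where(l==i);c,rad=cv2.minEnclosingCircle(np.stack([xx,yy],1).astype(np.float32)); o,w=wray(*c,q,M); print(c,rad,(l==i).sum(),o+w*(131.5-o[2])/w[2])
```

```text
t 1.45 pos [ 541.9 -253.2  220.8] F [-0.1  0.1 -0.4] open -0.005 q [-0.44  0.32  1.7  -0.    1.12  0.65] tool y yaw 0.483
[[-0.001  0.886  0.464]
 [ 0.     0.464 -0.886]
 [-1.    -0.001 -0.001]]
[253.00775433 240.63692099]
[252.59870963 234.70379741]
```

View pics/w1.png

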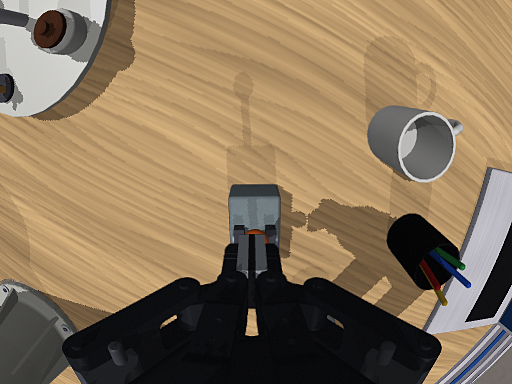

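The timer's end face is centred at column 255 against the tool's 251, with its edges vertical, so the tool is lined up. The ball shows at (256,232), just behind the fingers.

{"fn": "jog_arm", "kwargs": {"series": [[0, 0, 0, 3.6, 0, 0.2, 0], [0, 0, 0, 3.6, 0, 0, 0], [0, 0, 0, 3.6, 0, 0, 0], [0, 0, 0, 0, -1.5, 0, 0], [0, 0, 0, 0, -1.5, 0, 0], [0, 0, 0, 0, -1.5, 0, 0], [0, 0, 0, 0, -1.5, 0, 0], [0, 0, 0, 0, 0, 0, 0]]}}

```text
clock: 2.3
eef_pos: [488.2, -285.2, 114.9]
tcp_rot: [0.396, 1.568, -0.696]
contact_force: [2.9, 1.5, 1.0]
opening: 0.003
```

Run:
```python
from h import *
state()
s,q,M=tool(); p,d=r.grab_frame('wrist'); cv2.imwrite('pics/w2.png',p[:,:,::-1])
p,d=r.grab_frame('side'); cv2.imwrite('pics/s2.png',cv2.resize(p[90:200,220:340,::-1],None,fx=5,fy=5))
```

```text
t 2.3 pos [ 488.2 -285.2  114.9] F [2.9 1.5 1. ] open 0.003 q [-0.53  0.4   1.86 -0.    0.88  0.56] tool y yaw 0.479
[[ 0.002  0.887  0.461]
 [-0.002  0.461 -0.887]
 [-1.     0.001  0.002]]
```

View pics/w2.png

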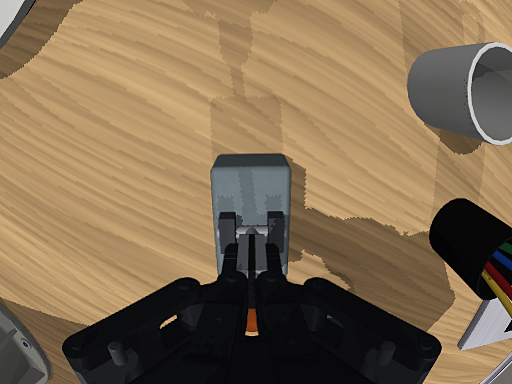

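View pics/s2.png

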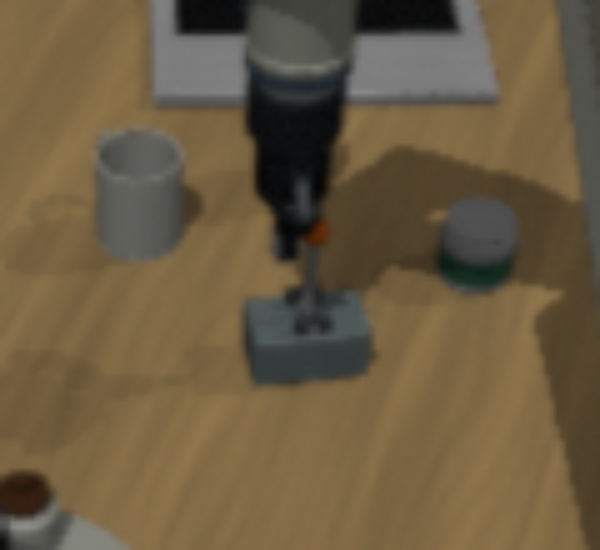

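The lever is upright and in contact, with the ball showing in the gap between the fingers at (252,320). Keep pushing.

{"fn": "jog_arm", "kwargs": {"series": [[0, 0, 0, 0, -1.0, 0, 0], [0, 0, 0, 0, -1.0, 0, 0], [0, 0, 0, 0, -0.8, 0, 0], [0, 0, 0, 0, 0, 0, 0], [0, 0, 0, 0, 0, 0, 0]]}}

```text
clock: 2.9
eef_pos: [464.3, -296.4, 113.2]
tcp_rot: [-3.029, 1.57, 2.163]
contact_force: [2.9, 1.6, 0.5]
opening: 0.0
```

Run:
```python
from h import *
state()
```

```text
t 2.9 pos [ 464.3 -296.4  113.2] F [2.9 1.6 0.5] open 0.0 q [-0.57  0.38  1.89  0.    0.87  0.52] tool y yaw 0.48
[[-0.     0.887  0.462]
 [ 0.001  0.462 -0.887]
 [-1.    -0.    -0.001]]
```

{"fn": "jog_arm", "kwargs": {"series": [[0, 0, 0, 0, -0.4, 0, 0], [0, 0, 0, 0, -0.4, 0, 0], [0, 0, 0, 0, 0, 0, 0]]}}

```text
clock: 3.2
eef_pos: [457.2, -299.9, 113.1]
tcp_rot: [2.779, 1.57, 1.689]
contact_force: [4.9, 2.5, -0.2]
opening: 0.0
```

{"fn": "jog_arm", "kwargs": {"series": [[0, 0, 0, 0, -0.4, 0, 0], [0, 0, 0, 0, -0.2, 0, 0], [0, 0, 0, 0, 0, 0, 0]]}}

```text
clock: 3.5
eef_pos: [455.5, -301.1, 113.3]
tcp_rot: [1.494, 1.564, 0.402]
contact_force: [22.0, 14.5, -8.2]
opening: -0.003
```

{"fn": "jog_arm", "kwargs": {"series": [[0, 0, 0, 0, 0, 0, 0], [0, 0, 0, 0, 0, 0, 0]]}}

```text
clock: 3.7
eef_pos: [455.5, -301.1, 113.3]
tcp_rot: [1.483, 1.564, 0.392]
contact_force: [21.5, 14.4, -8.2]
opening: 0.002
```

Run:
```python
from h import *
state()
p,d=r.grab_frame('side'); cv2.imwrite('pics/s3.png',cv2.resize(p[90:200,220:340,::-1],None,fx=5,fy=5))
```

```text
t 3.7 pos [ 455.5 -301.1  113.3] F [21.5 14.4 -8.2] open 0.002 q [-0.59  0.38  1.91  0.01  0.86  0.5 ] tool y yaw 0.479
[[ 0.006  0.887  0.461]
 [ 0.002  0.461 -0.887]
 [-1.     0.006  0.001]]
```

View pics/s3.png

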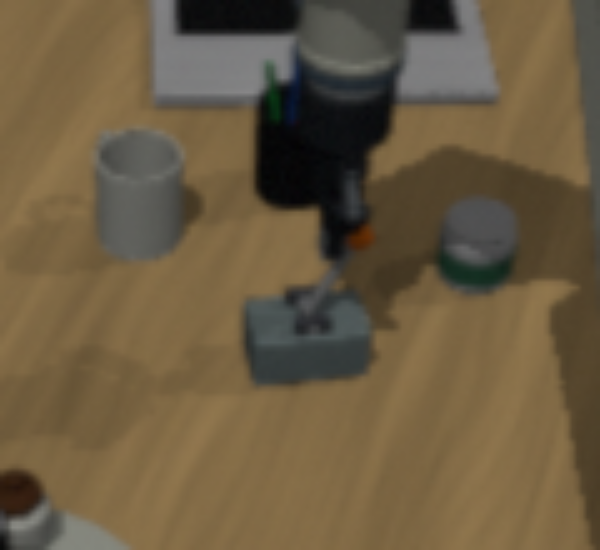

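The lever leans fully over with the ball at (360,235), and force is about 27 N against the stop. Next I back off and lift.

{"fn": "jog_arm", "kwargs": {"series": [[0, 0, 0, 0, 2, 0, 0], [0, 0, 0, 0, 3.5, 0, 0], [0, 0, 0, 0, 3.5, 0, 0], [0, 0, 0, 0, 3, 0, 0], [0, 0, 0, -4, 0, 0, 0.5], [0, 0, 0, -4, 0, 0, 1], [0, 0, 0, -4, 0, 0, 1], [0, 0, 0, 0, 0, 0, 1]]}}

```text
clock: 4.55
eef_pos: [560.6, -248.7, 238.8]
tcp_rot: [0.551, 1.563, -0.539]
contact_force: [0.4, 0.2, 0.8]
opening: 0.681
```

Run:
```python
from h import *
state()
p,d=r.grab_frame('side'); cv2.imwrite('pics/s4.png',cv2.resize(p[90:270,130:340,::-1],None,fx=3.5,fy=3.3))
goto([587.6,107.8,230],0.48)
```

```text
t 4.55 pos [ 560.6 -248.7  238.8] F [0.4 0.2 0.8] open 0.681 q [-0.42  0.32  1.66 -0.    1.15  0.67] tool y yaw 0.481
[[ 0.006  0.886  0.463]
 [-0.004  0.463 -0.886]
 [-1.     0.004  0.006]]
rot [ 0.06  0.21 -0.11] shift(now axes) cm [  0.52  18.98 -30.26] shift(target axes) [  0.6   18.95 -30.28] dist 357.0
```

View pics/s4.png

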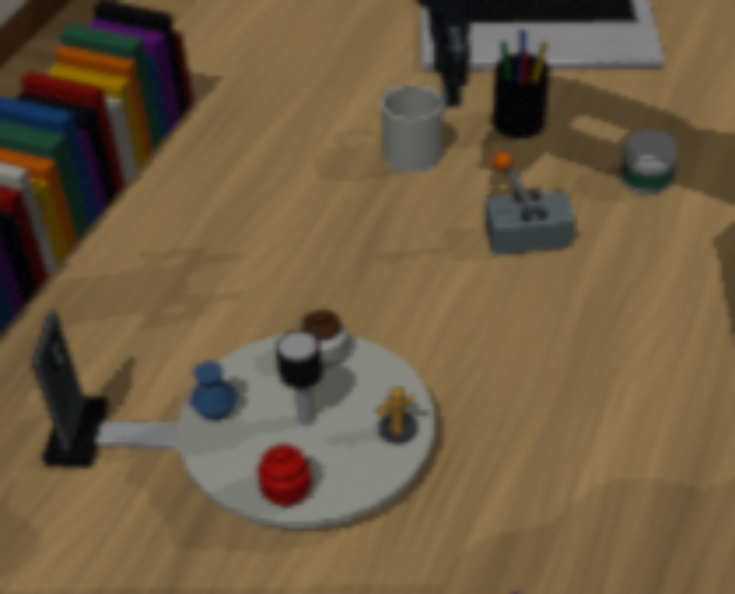

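The lever has sprung back: its ball is at (502,160), leaning +x as it did at the start. The bystanders have not moved. On to the hub.

{"fn": "jog_arm", "kwargs": {"series": [[0, 0, 0, 0, 2.4, -3.8, 1], [0, 0.2, -0.1, 0, 2.4, -3.8, 1], [0, 0, 0, 0, 2.4, -3.8, 1], [0, 0, 0, 0, 2.4, -3.8, 1], [0, 0, 0, 0, 2.4, -3.8, 1], [0, 0, 0, 0, 2.4, -3.8, 1], [0, 0, 0, 0, 2.4, -3.8, 1], [0, 0, 0, 0.2, 2.2, -3.7, 1], [-8.5, 0, 0, 0, 0, 0, 1], [-8.5, 0, 0, 0, 0, 0, 1], [-8.5, 0, 0, 0, 0, 0, 1], [-8.5, 0, 0, 0, 0, 0, 1], [-8.5, 0, 0, 0, 0, 0, 1], [-8.5, 0, 0, 0, 0, 0, 1], [-8.5, 0, 0, 0, 0, 0, 1], [-8.5, 0, 0, 0, 0, 0, 1], [0, 0, 0, 0, 0, 0, 1], [0, 0, 0, 0, 0, 0, 1]]}}

```text
clock: 6.4
eef_pos: [586.0, 108.7, 230.7]
tcp_rot: [2.763, 1.565, 2.855]
contact_force: [-0.3, 0.3, 0.5]
opening: 0.996
```

Run:
```python
from h import *
state()
s,q,M=tool(); p,d=r.grab_frame('wrist'); np.savez('pics/w5.npz',p=p,q=q,M=M); cv2.imwrite('pics/w5.png',p[:,:,::-1])
print(wpix([587.6,107.8,165],q,M))
```

```text
t 6.4 pos [586.  108.7 230.7] F [-0.3  0.3  0.5] open 0.996 q [0.18 0.31 1.69 0.   1.14 0.09] tool y yaw 1.663
[[-0.005 -0.092  0.996]
 [ 0.002  0.996  0.092]
 [-1.     0.002 -0.005]]
[254.21516191 205.80446046]
```

View pics/w5.png

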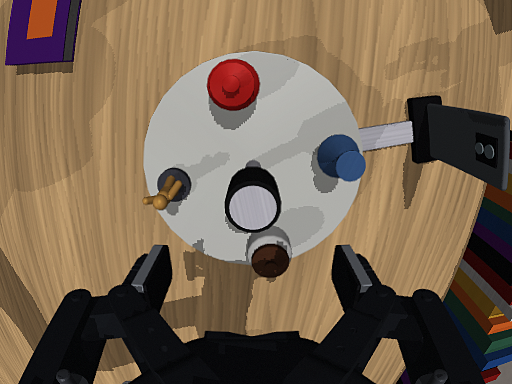

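Wrist view: hub top centred at about (253,206), predicted (254,206), so it is centred to 1–2 mm. Red jar knob at (231,88), phone at the right around (470,145). Next I descend and grip.

{"fn": "jog_arm", "kwargs": {"series": [[0, 0, 0, 3.5, 0, 0, 1], [0, 0, 0, 3.5, 0, 0, 1], [0, 0, 0, 3.5, 0, 0, 1], [0, 0, 0, 0, 0, 0, 1], [0, 0, 0, 0, 0, 0, 0.3], [0, 0, 0, 0, 0, 0, 0.3], [0, 0, 0, 0, 0, 0, 0.3], [0, 0, 0, 0, 0, 0, 0.3], [0, 0, 0, 0, 0, 0, 0.3], [0, 0, 0, 0, 0, 0, 0.3]], "force": 40}}

```text
clock: 7.45
eef_pos: [586.5, 109.4, 128.9]
tcp_rot: [2.21, 1.567, 2.306]
contact_force: [-6.4, -1.2, 7.8]
opening: 0.505
```

Run:
```python
from h import *
state()
s,q,M=tool(); p,d=r.grab_frame('wrist'); np.savez('pics/w6.npz',p=p,q=q,M=M); cv2.imwrite('pics/w6.png',p[:,:,::-1])
```

```text
t 7.45 pos [586.5 109.4 128.9] F [-6.4 -1.2  7.8] open 0.505 q [0.18 0.42 1.78 0.   0.94 0.08] tool y yaw 1.667
[[-0.002 -0.096  0.995]
 [ 0.003  0.995  0.096]
 [-1.     0.003 -0.002]]
```

View pics/w6.png

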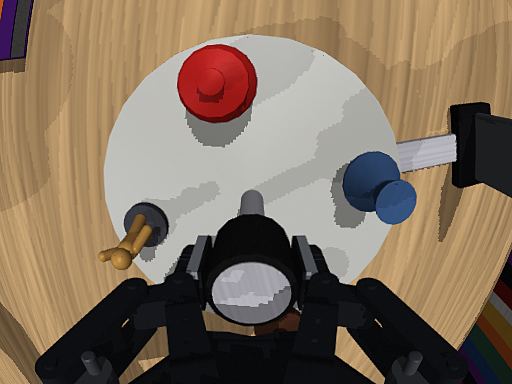

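The grip's opening of 0.505 matches the 44 mm hub. The red knob is at (210,84) and the jar body at (217,83). Next I work out the jar's angle.

```bash
cat > ang.py <<'E'
from h import *
def redang(p,q,M,axis):
    hsv=cv2.cvtColor(p,cv2.COLOR_RGB2HSV).astype(int);m=((hsv[...,0]<5)|(hsv[...,0]>174))&(hsv[...,1]>150)&(hsv[...,2]>60)
    l,k=ndimage.label(m); i=1+np.argmax(ndimage.sum(m,l,range(1,k+1))); yy,xx=np.where(l==i)
    c,rad=cv2.minEnclosingCircle(np.stack([xx,yy],1).astype(np.float32)); print('red px',c,rad)
    for z in(78,90,100):
        o,w=wray(*c,q,M); X=o+w*(z-o[2])/w[2]; v=X[:2]-axis; print(z,X.round(1),'r',np.hypot(*v).round(1),'ang',np.arctan2(v[1],v[0]).round(3))
E
python3 - <<'E'
from ang import *
z=np.load('pics/w6.npz'); redang(z['p'],z['q'],z['M'],z['q'][:2])
# metal arm direction in wrist image: points on both edges
for e in ([(398,143),(455,135)],[(405,171),(457,160)]):
    P=[]
    for u,v in e:
        o,w=wray(u,v,z['q'],z['M']); P.append((o+w*(15-o[2])/w[2])[:2])
    dd=P[1]-P[0]; print('arm edge dir',np.arctan2(dd[1],dd[0]), 'bearing', [np.arctan2(*(a-z['q'][:2])[::-1]) for a in P], P)
for n in("scene","side"):
    o=np.load(f"pics/{n}0.npz")
E
```

```text
red px (216.62286376953125, 82.78668975830078) 39.84634780883789
78 [555.3 196.   78. ] r 92.0 ang 1.916
90 [556.8 195.7  90. ] r 91.3 ang 1.902
100 [558.  195.5 100. ] r 90.8 ang 1.89
arm edge dir 0.27306022487222564 bearing [np.float64(0.3922019257886863), np.float64(0.35302203939507204)] [array([719.86636985, 164.5384187 ]), array([788.03638574, 183.6298108 ])]
arm edge dir 0.3006500121468363 bearing [np.float64(0.19461035453179276), np.float64(0.22725234209274117)] [array([734.23324995, 138.48519224]), array([798.25614671, 158.335402  ])]
```

{"fn": "jog_arm", "kwargs": {"series": [[2, 0, 0, 0, 0, 0, 0.3], [4, 0, 0, 0, 0, 0, 0.3], [5, 0, 0, 0, 0, 0, 0.3], [5, 0, 0, 0, 0, 0, 0.3], [5, 0, 0, 0, 0, 0, 0.3], [5, 0, 0, 0, 0, 0, 0.3], [5, 0, 0, 0, 0, 0, 0.3], [5, 0, 0, 0, 0, 0, 0.3], [5, 0, 0, 0, 0, 0, 0.3], [5, 0, 0, 0, 0, 0, 0.3], [5, 0, 0, 0, 0, 0, 0.3], [5, 0, 0, 0, 0, 0, 0.3], [5, 0, 0, 0, 0, 0, 0.3], [5, 0, 0, 0, 0, 0, 0.3], [5, 0, 0, 0, 0, 0, 0.3], [5, 0, 0, 0, 0, 0, 0.3], [5, 0, 0, 0, 0, 0, 0.3], [5, 0, 0, 0, 0, 0, 0.3], [4, 0, 0, 0, 0, 0, 0.3], [2.5, 0, 0, 0, 0, 0, 0.3]], "force": 60}}

```text
clock: 9.5
eef_pos: [590.3, 106.2, 129.0]
tcp_rot: [1.138, 1.566, -0.382]
contact_force: [11.4, -18.7, -2.6]
opening: 0.503
```

{"fn": "jog_arm", "kwargs": {"series": [[0, 0, 0, 0, 0, 0, 0.3], [0, 0, 0, 0, 0, 0, 0.3], [0, 0, 0, 0, 0, 0, 0.3]]}}

```text
clock: 9.8
eef_pos: [590.2, 106.3, 129.0]
tcp_rot: [1.153, 1.566, -0.364]
contact_force: [10.0, -18.0, -3.7]
opening: 0.496
```

Run:
```python
from ang import *
state()
s,q,M=tool(); p,d=r.grab_frame('wrist'); np.savez('pics/w7.npz',p=p,q=q,M=M); cv2.imwrite('pics/w7.png',p[:,:,::-1])
redang(p,q,M,q[:2])
A={}
for n in('scene','side'):
    p,d=r.grab_frame(n); np.savez(f'pics/{n}7.npz',p=p,d=d); a=p[170:330,220:360] if n=='scene' else p[90:270,130:340]; cv2.imwrite(f'pics/{n}7.png',cv2.resize(a[:,:,::-1],None,fx=3,fy=3))
```

```text
t 9.8 pos [590.2 106.3 129. ] F [ 10.  -18.   -3.7] open 0.496 q [ 0.18  0.43  1.78 -0.    0.93  1.7 ] tool y yaw 0.054
[[ 0.005  0.999  0.054]
 [-0.002  0.054 -0.999]
 [-1.     0.005  0.002]]
red px (216.68020629882812, 82.92049407958984) 39.88947296142578
78 [677.6 133.3  78. ] r 91.5 ang 0.3
90 [677.3 131.9  90. ] r 90.8 ang 0.286
100 [677.1 130.7 100. ] r 90.2 ang 0.275
```

View pics/w7.png

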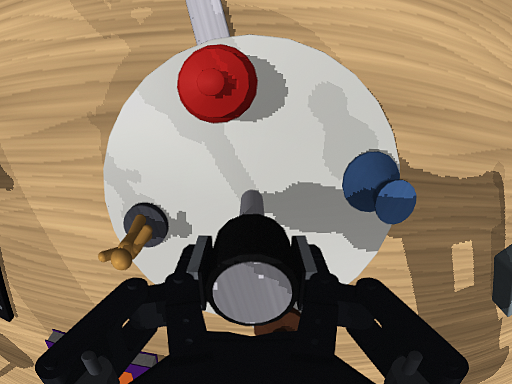

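View pics/scene7.png

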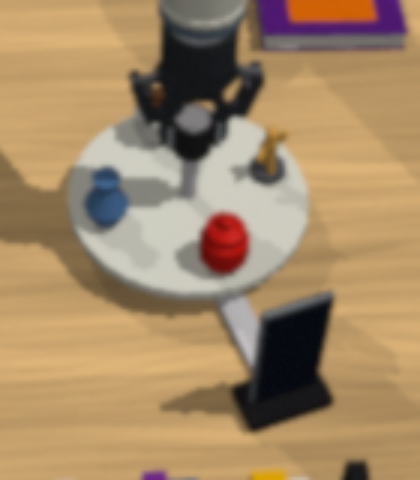

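View pics/side7.png

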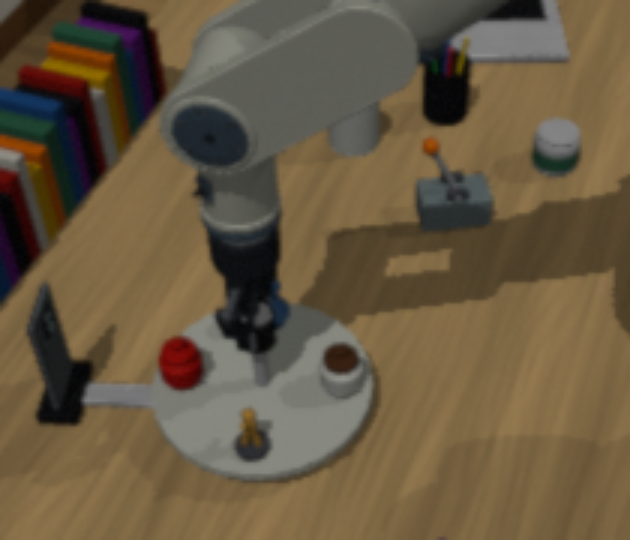

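{"fn": "jog_arm", "kwargs": {"series": [[0, 0, 0, 0, 0, 0, 0.3], [0, 0, 0, 0, 0, 0, 0.3], [0, 0, 0, 0, 0, 0, 0.3], [0, 0, 0, 0, 0, 0, 0.3], [0, 0, 0, 0, 0, 0, 0.3], [0, 0, 0, 0, 0, 0, 0.3], [0, 0, 0, 0, 0, 0, 0.3], [0, 0, 0, 0, 0, 0, 0.3], [0, 0, 0, 0, 0, 0, 0.3], [0, 0, 0, 0, 0, 0, 0.3]]}}

```text
clock: 10.95
eef_pos: [590.2, 106.3, 129.0]
tcp_rot: [1.156, 1.566, -0.361]
contact_force: [10.3, -18.8, -3.7]
opening: 0.501
```

Run:
```python
from ang import *
state()
s,q,M=tool(); p,d=r.grab_frame('wrist'); redang(p,q,M,q[:2]-3.4*M[:2,1])
for n,ax,ph in(('scene',(591.6,105.7),(824.2,177.0)),('side',(583.8,110.2),(816.8,179.6))):
    z=np.load(f'pics/{n}7.npz'); p=z['p'];P=pts(n,z['d']); hsv=cv2.cvtColor(p,cv2.COLOR_RGB2HSV).astype(int)
    b=((hsv[...,0]<4)|(hsv[...,0]>175))&(hsv[...,1]>150)&(P[...,2]>44)&(P[...,0]<740)&(P[...,0]>540)&(P[...,1]>0)&(P[...,1]<250)
    X=P[b&(P[...,2]>60)&(P[...,2]<95)]; 
    f=lambda c:np.hypot(X[:,0]-c[0],X[:,1]-c[1])-26
    from scipy.optimize import least_squares
    c=least_squares(f,X.mean(0)[:2]-[0,0],loss='soft_l1').x; v=c-ax; w=np.subtract(ph,ax)
    print(n,c.round(1),'r',np.hypot(*v).round(1),'red',np.arctan2(v[1],v[0]).round(3),'phone',np.arctan2(w[1],w[0]).round(3))
```

```text
t 10.95 pos [590.2 106.3 129. ] F [ 10.3 -18.8  -3.7] open 0.501 q [ 0.18  0.43  1.78 -0.    0.93  1.7 ] tool y yaw 0.054
[[ 0.005  0.999  0.054]
 [-0.002  0.054 -0.999]
 [-1.     0.005  0.002]]
red px (216.68020629882812, 82.92049407958984) 39.88947296142578
78 [677.7 133.3  78. ] r 94.8 ang 0.291
90 [677.3 131.9  90. ] r 94.1 ang 0.278
100 [677.1 130.7 100. ] r 93.6 ang 0.267
scene [676.5 133.2] r 89.2 red 0.313 phone 0.297
side [678.1 132.1] r 96.8 red 0.228 phone 0.289
```

All views put the jar within the tolerance of 0.12 rad, and it hasn't moved over the last 1.15 s. Handing in.

```bash
python3 -c "
from rig import r
print(r.sign_off())"
```

```text
the job is handed in; nothing more can be done
None
```

I handed the job in at about 11 s, with the lever sprung back and the gripper still holding the turntable, red jar in front of the phone. The hand-in reports no verdict, so the result rests on my own checks.

- **Lever:** I pushed it with the closed fingers until the force jumped from about 5 N to about 27 N and the picture showed it fully over. I held it there about 0.3 s and backed off; later pictures showed it back at rest.
- **Turntable:** I gripped the rubber hub at 60 N and turned it about 92° clockwise. The gripper opening of 0.50 matches the 44 mm hub.
- **Jar position:** My best estimates put the jar at about 0.28 rad and the phone at about 0.29 rad.
    - **Views that disagreed:** The scene camera put the jar 0.016 rad past the phone and the side camera put it 0.06 rad short, partly from how well a circle fits the jar. Both are inside the 0.12 rad limit.
- **Stillness:** The red jar sat at the same pixel in two wrist pictures 1.15 s apart, so the turntable is not creeping.
- **Side force:** A steady sideways force of about 20 N remains on the wrist because the grip sits 3–4 mm off centre on the hub; I left it, as it was stable.
- **Bystanders:** Every move was planned to clear them, and the ones I could see in the later pictures had not shifted. I did not measure their positions again at the end.

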